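# Hold a spring clip gaping over the bare card

## Task

A spring clip is clamped on the near long rim of the woven-look caddy, and two cards stand side by side in the slotted timber holder; one card already wears a small clip at the end of its top edge, the other only a flat metal tab. Take the spring clip off the caddy by its two levers and hold it upright and squeezed wide open around the middle of the top edge of the card that has no clip yet: one jaw well down on each side (more than a centimetre below the edge), touching neither card nor holder, so that a photo can be slipped in. Finish while still holding it there, open; do not press on the cards or what they wear, and leave the other things on the cabinet where they are.

Things in the scene. Friction and masses are not known exactly. Their poses are not given: they have to be found in the camera images.
- clip: grey spring clip, 36 mm wide, 81 mm high, 60 g, clamped upright on the caddy's near rim, jaws down, levers up. Origin on the pivot axis, 20 mm above the rim; z up, y along the pivot axis and rim, x from lever to lever (squeezing direction). The levers slant outward to round bars 8 mm thick, 36 mm long along y, centred 35 mm above the pivot and 22 mm to either side: 52 mm over the outside when closed
- clip_jaw_a (a joint): opening of one lever and jaw of the clip, rad (the other turns equally): 0 clamped on the 4 mm rim, 0.36 wide open at the stop. Squeezing the bars together along x opens the jaws: about 4 N on each bar at first, 8 N wide open, when the bars measure about 25 mm over the outside and are 40 mm above the pivot, jaw tips about 31 mm apart. Only the squeeze holds the clip
- clip_mouth (a point): point of the clip midway between the jaw tips, 42 mm below the pivot; the two jaw plates, 3 mm thick, 36 mm wide, reach from the pivot down to here
- caddy: woven-look rigid tan plastic caddy, open box 130 (x) by 180 (y) by 100 mm high, walls 4 mm, fixed; origin centre of the underside, z up. The clip sits on the long wall at its -x side (nearest the robot), whose mid-plane is at x = -63 mm. A notebook and a stick stand inside along the far wall, lower than the rim.
- holder: slotted light timber strip, 50 (x) by 290 (y) by 30 mm high, fixed, with two upright cards along it; origin centre of the underside, z up
- card_a: brown board card, 3 mm thick (x), 130 mm wide (y), standing in the +y half of the holder; origin middle of its lower edge, top edge 110 mm above it, 120 mm above the cabinet top
- card_a_top (a point): middle of card_a's top edge; x across the card's thickness, y along the edge, z up
- card_b: the same card in the -y half of the holder, its middle 150 mm from card_a's
- card_b_top (a point): middle of card_b's top edge; x across the card's thickness, y along the edge, z up
- fitted_clip: small steel clip, 24 mm wide, already fixed on the top edge of one of the two cards, 45 mm from that card's middle toward +y along the edge, standing up 24 mm above the edge; origin on that edge. The card whose middle is 45 mm from it is the card that has a clip; the other is bare
- tab: flat aluminium slide-on tab, 26 mm wide, fixed at the same spot of the other card (45 mm toward +y from its middle), 4 mm above the edge; origin on that edge
- remote: navy remote, 45 by 150 by 18 mm, lying on the robot's side of the holder; origin centre of the underside
- dish: sand-coloured ceramic dish, 110 mm across, 35 mm high; origin centre of the underside
- battery_box: clear acrylic box of AA batteries with a sliding door on top, 75 by 110 by 47 mm; origin centre of the underside
- stopper: brushed aluminium bottle stopper lying on its side, 83 mm long, 32 mm thick, beyond the holder; origin on the cabinet top under its middle
- candle: glass candle jar with wooden lid, 70 mm across, 75 mm high; origin centre of the underside

How it is judged:
By the outcome, as a careful person would: the job done as asked, in the order asked, and still so for the second after the job is handed in, while the arm keeps its last pose, push and grip.
It also fails if it takes over 35 s, if anything falls off the work surface, if the arm or the gripper's body presses on something with over 40 N, if the wrist force passes 120 N, or if a joint passes its speed limit or range.

## Robot

A 6-joint arm with a two-finger parallel gripper is mounted at the origin on the work surface. World frame = base frame: x ahead of the robot, y to its left, z up, the work surface at z = 0. Lengths are in m, angles in rad, forces in N, time in s.
With the tool pointing down it reaches from about 0.35 to 0.875 m from the base axis. Payload 4.2 kg.
Tool frame: the origin (TCP) lies on the centre line of the jaws, within the pads' length; the fingertips stand 14 mm ahead of it and the grasp point (between the pads) lies 5 mm behind it (ctrl.tips_ahead is the distance from the TCP to the fingertips, in m); z points along the fingers, y is the direction in which the jaws open and shut (so a half turn about z gives the same grasp; the last joint's range is limited). The gripper opens to 87 mm and grips with 3 to 60 N. Pads are 19 mm wide; open, the fingers measure 117 mm over their backs; the gripper's body (75 mm by 190 mm) begins 51 mm behind the grasp point.
Start: joints at [0.259, 0.385, 0.008, 0, -1.194, -0.259], TCP at [0.625, 0, 0.237] pointing down, gripper open.
Joint ranges: [-3.14, 3.14], [-1.21, 2.06], [-1.07, 1.41], [-3.16, 2.05], [-2.99, -0.16], [-3.1, 3.1]. Speed limits (rad/s): [2.79, 2.79, 3.14, 3.14, 3.14, 3.14].

## Interface

Orientations are given as a rotation vector (axis times angle).
In Python, from station import telemetry, cams, ctrl gives the robot as it stands.
- The arm moves only by the tool apply_moves, never from a script. Its argument "plan" is a list of rows, each a list of 7 numbers: the finger opening in m, from 0 to 0.087, then the shift along the tool's x, y, z in m, then the turn, a rotation vector about the tool's x, y, z in rad. A call has 1 to 12 rows; each row shifts and turns the commanded pose from where the row before left it, along the tool's axes as they then stand; what a row does not reach is not made up. A row lasts 1/8 s, in which the tool goes at most 62.5 mm and 10.7 degrees, less where a joint would pass 70% of its speed; a pose out of reach is approached as far as the arm can. A call with a gripper value outside its range is refused whole. The fingers move at their own pace and stop on an object; "force" is the grip in N (left out, the last holds). Time passes only in rows, so rows that do not move let the fingers close. It gives the time, the measured TCP pose, the force and the opening at its end, in the units of the state.
- telemetry.read_state(): the state, without advancing time (a new reading comes with each control period).
- cams.read_camera(name): name is "scene" or "side" or "wrist"; returns a dict with "pixels" (480x640x3 uint8, blue, green, red), "depth" (480x640 float32, m along the optical axis (not along the pixel's ray), 0 where there is no reading), "fovy" (degrees; the focal length in pixels is half the picture's height over the tangent of half this angle, whatever the lens; pixels are square), "cx", "cy" (the principal point, pixels), "T" (4x4, takes a point from camera to world coordinates). Camera axes: x right, y down, z forward; pixel columns grow to the right and rows downward; lengths in m; the calibration is good to about 2 mm. The wrist camera is an equidistant fisheye: a pixel r from the principal point sees the ray r / f radians off the axis. A picture is of the moment at which its call begins.
- ctrl.close_job(): hands the job in, once; it reports no verdict.
The state is a dict: "clock": time; "joint_positions": joint angles; "dq": joint speeds; "effort": joint torques, N m; "tool_pos": TCP position; "tool_rot": TCP orientation; "wrist_force": force on the tool from outside, world axes, zero at the start; "torque": the same for the moment, N m; "grip_width": finger opening in m.
Only numpy, scipy, OpenCV 4.12 (cv2) and the standard library are available. Lean on these libraries where they do the work, as an engineer would, in place of code of your own. Each camera call takes 0.05 s, during which the arm holds its last target.

## Working session

There is one attempt and no reset: what is moved stays moved. The work goes in short steps, Python scripts to look and compute and a tool call to move; the robot and the scene stay as the last step left them, time stands still between calls to the robot, and variables do not carry over. Pictures are saved under pics/ and viewed, and the job is handed in when it is done.

Besides the shell and the picture viewer there is one more tool, called after "Call:" as name(argument=value, ...) on one line, values as JSON. apply_moves: Moves the arm, as the interface text tells. Its arguments: {"type":"object","properties":{"plan":{"type":"array"},"force":{"type":"number"}},"required":["plan"]}

```bash
mkdir -p pics; ls; cat > h.py <<'E'
import numpy as np, cv2
from station import telemetry, cams, ctrl
def snap(n,f):
    c=cams.read_camera(n); cv2.imwrite('pics/'+f+'.png',c['pixels']); np.savez('pics/'+f+'.npz',**{k:np.array(v) for k,v in c.items()}); return c
def load(f): return dict(np.load('pics/'+f+'.npz'))
def pts(c):
    f=240/np.tan(np.radians(float(c['fovy']))/2)
    v,u=np.mgrid[0:480,0:640]; d=c['depth']
    P=np.stack([(u-c['cx'])/f*d,(v-c['cy'])/f*d,d],-1)
    return P@c['T'][:3,:3].T+c['T'][:3,3]
def crop(f,x0,y0,x1,y1,s,o):
    im=cv2.imread('pics/'+f+'.png')[y0:y1,x0:x1]; cv2.imwrite('pics/'+o+'.png',cv2.resize(im,None,fx=s,fy=s,interpolation=cv2.INTER_CUBIC))
E
python3 - <<'E'
from h import *
for n in ['scene','side','wrist']:
    c=snap(n,n+'0'); print(n,c['fovy'],c['T'].round(3).tolist())
print(telemetry.read_state(), ctrl.tips_ahead)
E
```

```text
pics
scene 49.357603848295334 [[0.575, 0.648, -0.499, 1.062], [0.818, -0.464, 0.341, -0.221], [-0.011, -0.604, -0.797, 0.818], [0.0, 0.0, 0.0, 1.0]]
side 47.33766269747882 [[-0.887, -0.271, 0.373, 0.192], [-0.461, 0.509, -0.727, 0.835], [0.007, -0.817, -0.576, 0.704], [0.0, 0.0, 0.0, 1.0]]
wrist 65.70646984690485 [[-1.0, 0.001, -0.002, 0.625], [0.0, 0.954, 0.3, -0.081], [0.002, 0.3, -0.954, 0.383], [0.0, 0.0, 0.0, 1.0]]
{'clock': 0.15, 'joint_positions': array([ 2.58582618e-01,  3.85383764e-01,  6.95603761e-03, -3.47550737e-04,
       -1.19403829e+00, -2.58579635e-01]), 'dq': array([-0.00047704, -0.00329259,  0.00298247,  0.00084008,  0.0010397 ,
        0.00053611]), 'effort': array([ 3.86667998e-04, -3.91052306e+01,  1.87588084e+01,  4.22235444e+00,
        1.23758311e-02, -1.38926293e-04]), 'tool_pos': array([6.24565690e-01, 2.65051849e-06, 2.35715608e-01]), 'tool_rot': array([ 2.22039646e+00, -2.22067436e+00, -1.75662129e-03]), 'wrist_force': array([ 0.18904286, -0.36973561,  0.20625556]), 'torque': array([-0.03568377,  0.02866274,  0.03106136]), 'grip_width': 0.08694697059064085} 0.014
```

View pics/scene0.png

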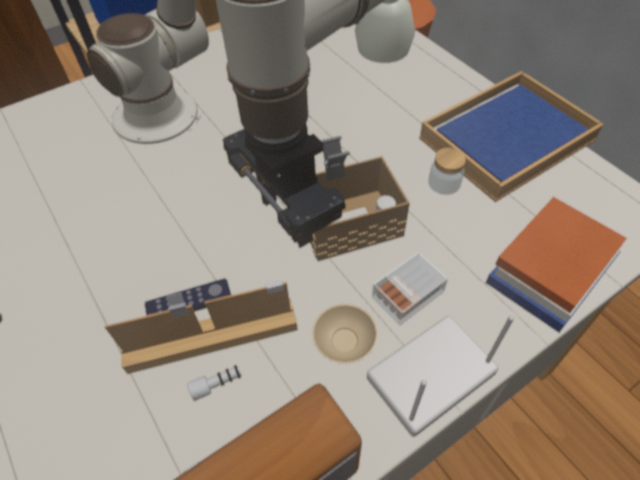

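View pics/side0.png

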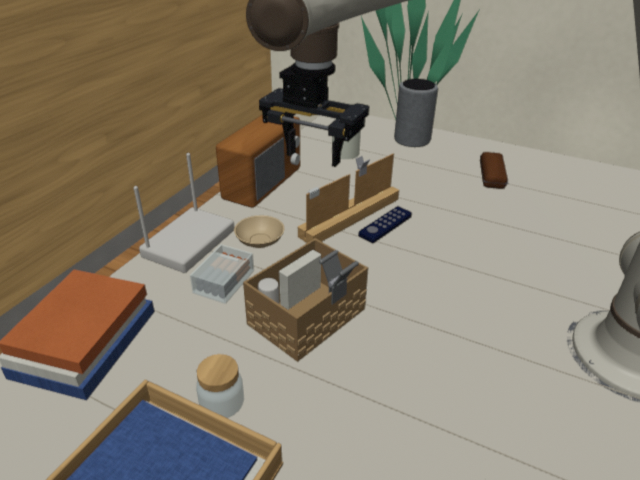

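View pics/wrist0.png

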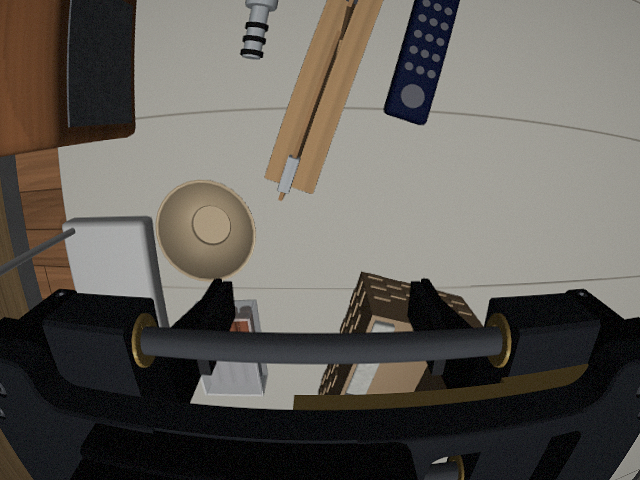

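```bash
python3 - <<'E'
from h import *
crop('side0',230,220,390,360,5,'s_c'); crop('side0',280,130,420,250,5,'s_h'); crop('scene0',95,260,315,380,3.6,'c_h'); crop('scene0',290,120,420,265,4,'c_c')
E
```

```text
(no output)
```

View pics/s_c.png

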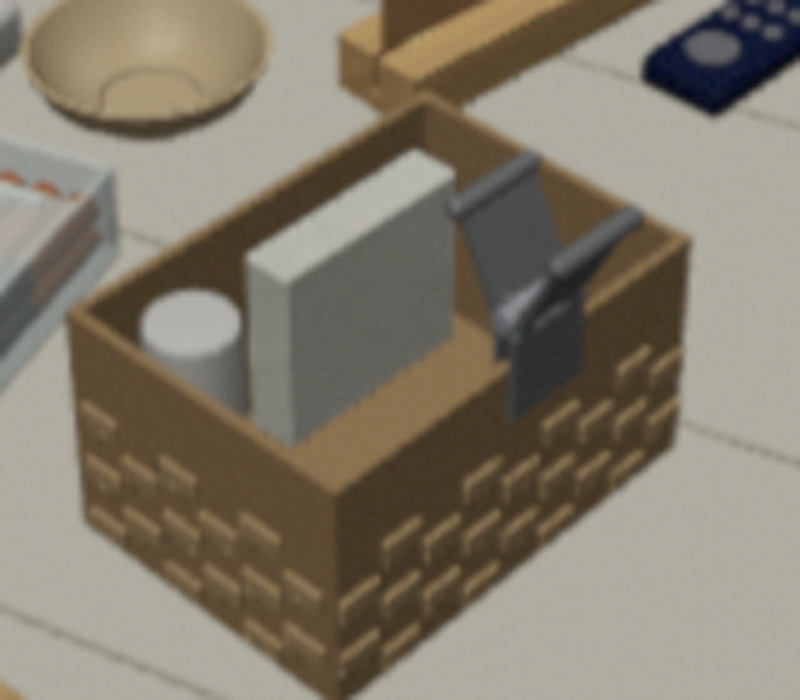

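View pics/s_h.png

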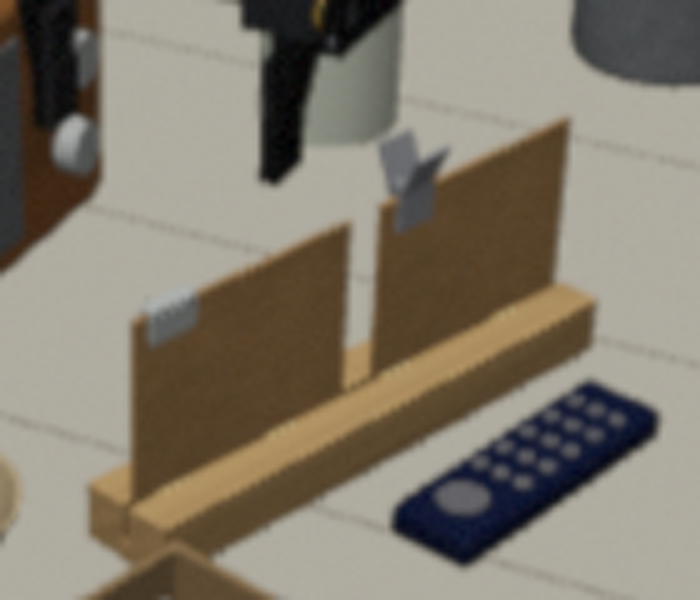

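View pics/c_h.png

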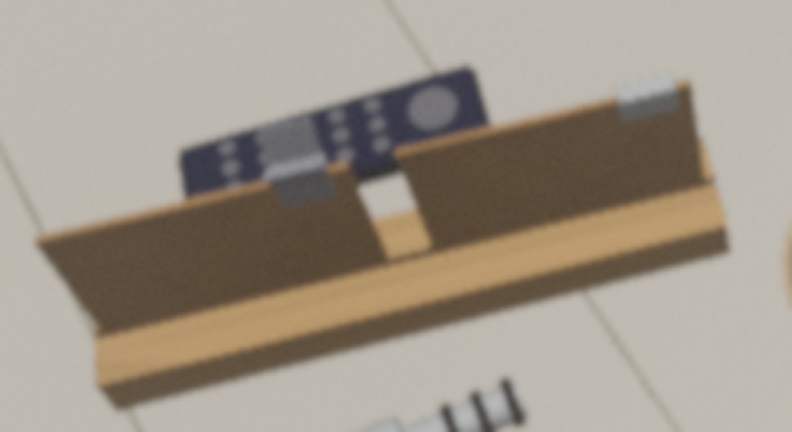

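View pics/c_c.png

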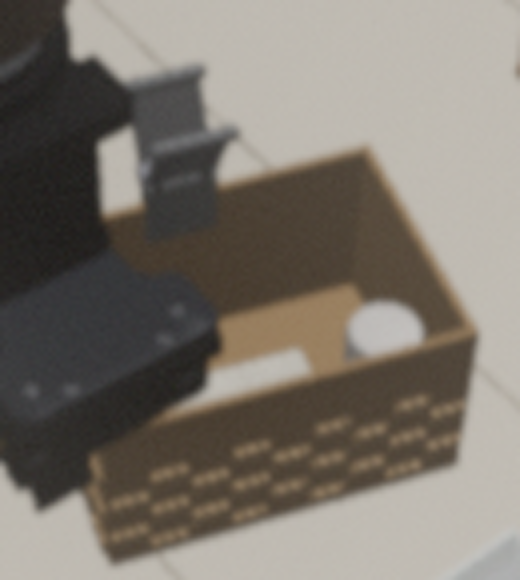

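```bash
cat >> h.py <<'E'
def ray(c,u,v,z):
    f=240/np.tan(np.radians(float(c['fovy']))/2)
    d=c['T'][:3,:3]@np.array([(u-c['cx'])/f,(v-c['cy'])/f,1]); o=c['T'][:3,3]
    return o+d*(z-o[2])/d[2]
E
python3 - <<'E'
from h import *
s=load('side0');c=load('scene0')
def R(cam,l,off,sc,z):
    for u,v in l: print(ray(cam,off[0]+(u+.5)/sc-.5,off[1]+(v+.5)/sc-.5,z).round(4))
print('rim side ABCD');R(s,[(75,315),(335,490),(690,240),(425,97)],(230,220),5,.1)
print('rim scene: near +y, far +y, near?');R(c,[(367,150),(475,330)],(290,120),4,.1)
print('bars side far0,far1,near0,near1');R(s,[(455,206),(535,155),(555,270),(638,210)],(230,220),5,.157)
print('bars scene near bar l,r; far');R(c,[(130,82),(203,70),(150,145),(235,130)],(290,120),4,.157)
print('cards side: a+y,a-y,b+y,b-y');R(s,[(133,322),(348,224),(380,206),(568,120)],(280,130),5,.12)
print('cards scene');R(c,[(690,84),(397,153),(352,165),(40,240)],(95,260),3.6,.12)
print('holder scene far edge z.03');R(c,[(98,380),(728,240)],(95,260),3.6,.03)
for nm,cam in (('s',s),('c',c)):
    P=pts(cam)
    b=(P[...,2]>.135)&(P[...,2]<.175)
    from collections import Counter
    if nm=='s':
        for (u,v) in [(322,261),(336,252),(342,274),(357,263)]:print(P[v,u].round(3))
        m=np.zeros((480,640),bool); m[245:282,315:362]=1
        q=P[b&m];print(len(q),q.min(0).round(3),q.max(0).round(3),q.mean(0).round(3))
        m[:]=0;m[130:260,290:420]=1
        q=P[m&(P[...,2]>.09)&(P[...,2]<.118)];print(len(q))
E
```

```text
rim side ABCD
[0.6256 0.2524 0.1   ]
[0.5057 0.2856 0.1   ]
[0.4563 0.1159 0.1   ]
[0.5794 0.0828 0.1   ]
rim scene: near +y, far +y, near?
[0.5086 0.282  0.1   ]
[0.6283 0.2492 0.1   ]
bars side far0,far1,near0,near1
[0.506  0.2034 0.157 ]
[0.495  0.1661 0.157 ]
[0.4631 0.2179 0.157 ]
[0.4525 0.1773 0.157 ]
bars scene near bar l,r; far
[0.4534 0.1811 0.157 ]
[0.4666 0.2133 0.157 ]
[0.4929 0.1648 0.157 ]
[0.5075 0.2016 0.157 ]
cards side: a+y,a-y,b+y,b-y
[ 0.6563 -0.0266  0.12  ]
[ 0.6126 -0.1454  0.12  ]
[ 0.607  -0.1672  0.12  ]
[ 0.5634 -0.2868  0.12  ]
cards scene
[ 0.6574 -0.0295  0.12  ]
[ 0.614  -0.1501  0.12  ]
[ 0.6081 -0.1685  0.12  ]
[ 0.565  -0.2902  0.12  ]
holder scene far edge z.03
[ 0.5834 -0.3031  0.03  ]
[ 0.6882 -0.0362  0.03  ]
[0.503 0.204 0.158]
[0.494 0.17  0.157]
[0.461 0.216 0.156]
[0.451 0.181 0.157]
444 [0.45  0.165 0.135] [0.509 0.219 0.162] [0.485 0.191 0.15 ]
1272
```

Call:
apply_moves(plan=[[0.087,-0.0318,0.0241,0,0,0,0],[0.087,-0.0318,0.0241,0,0,0,0],[0.087,-0.0318,0.0241,0,0,0,0],[0.087,-0.0318,0.0241,0,0,0,0],[0.087,-0.0318,0.0241,0,0,0,0],[0.087,-0.0318,0.0241,0,0,0,0],[0.087,0,0,0,0,0,0.14],[0.087,0,0,0,0,0,0.14],[0.087,0,0,0,0,0,0],[0.087,0,0,0,0,0,0]], force=20)

```text
clock: 1.4
tool_pos: [0.4803, 0.1907, 0.2364]
tool_rot: [1.892, -2.508, -0.0]
wrist_force: [-0.5, -0.4, 0.1]
grip_width: 0.087
```

```bash
python3 - <<'E'
from h import *
for n in ['scene','side','wrist']: snap(n,n+'1')
crop('side1',230,190,390,310,5,'s1'); crop('scene1',95,260,315,380,3.6,'c1')
s=telemetry.read_state(); print(s['tool_pos'],s['tool_rot'],s['clock'],s['wrist_force'])
from scipy.spatial.transform import Rotation as R
print(R.from_rotvec(s['tool_rot']).as_matrix().round(4))
E
```

```text
[0.48044258 0.1906875  0.23647632] [ 1.89042178e+00 -2.50902030e+00 -5.36561888e-05] 1.55 [0.80397783 0.34975624 0.51834655]
[[-2.758e-01 -9.612e-01 -1.000e-04]
 [-9.612e-01  2.758e-01 -0.000e+00]
 [ 1.000e-04  1.000e-04 -1.000e+00]]
```

View pics/wrist1.png

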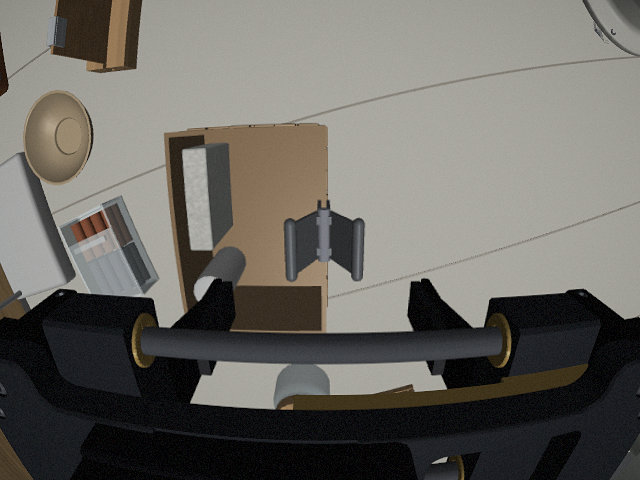

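View pics/s1.png

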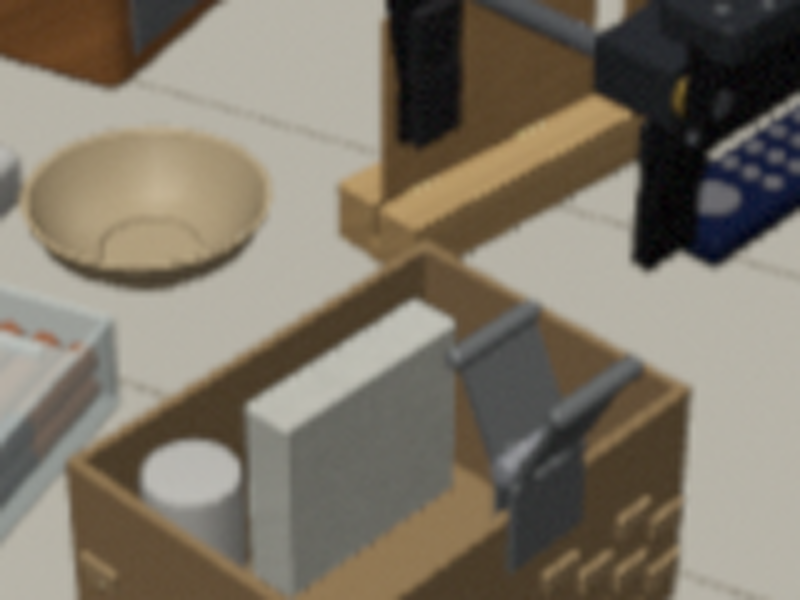

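View pics/scene1.png

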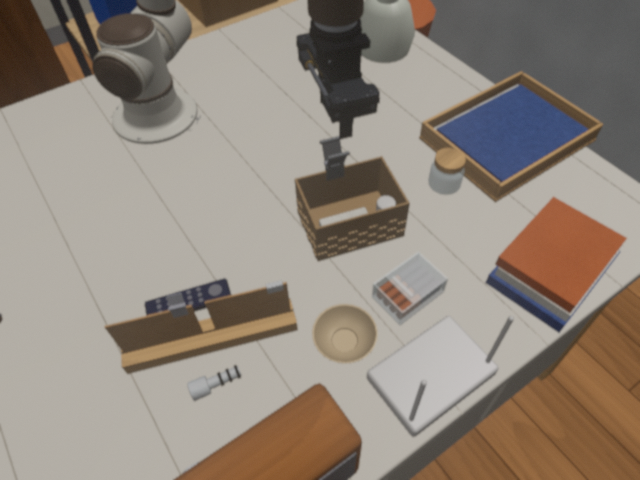

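```bash
cat >> h.py <<'E'
def fray(c,u,v,z):
    f=240/np.tan(np.radians(float(c['fovy']))/2)
    a=np.array([u-c['cx'],v-c['cy']]); r=np.hypot(*a); th=r/f
    d=np.r_[a/r*np.sin(th),np.cos(th)]; d=c['T'][:3,:3]@d; o=c['T'][:3,3]
    return o+d*(z-o[2])/d[2]
E
python3 - <<'E'
from h import *
w=load('wrist1'); print(w['cx'],w['cy'])
crop('wrist1',270,190,380,290,6,'w1')
from scipy.spatial.transform import Rotation as R
s=telemetry.read_state();M=R.from_rotvec(s['tool_rot']).as_matrix()
for u,v in [(291,221),(291,279),(358,221),(358,279)]:
    p=fray(w,u,v,.156); print(p.round(4),(M.T@(p-s['tool_pos'])).round(4))
for u,v in [(327,125),(327,330)]: p=fray(w,u,v,.1); print('rim',p.round(4),(M.T@(p-s['tool_pos'])).round(4))
print(fray(w,68,20,.12),fray(w,50,45,.12))
E
```

```text
321.00712939953456 237.3158553502888
[0.4926 0.1657 0.156 ] [ 0.0207 -0.0185  0.0805]
[0.5046 0.204  0.156 ] [-0.0194 -0.0196  0.0805]
[0.4516 0.1774 0.156 ] [0.0207 0.024  0.0805]
[0.4615 0.2164 0.156 ] [-0.0194  0.0253  0.0805]
rim [0.4534 0.1145 0.1   ] [0.0807 0.005  0.1365]
rim [0.5007 0.2827 0.1   ] [-0.0941  0.0059  0.1365]
[ 0.62937505 -0.04618112  0.12      ] [ 0.65326686 -0.03423967  0.12      ]
```

View pics/w1.png

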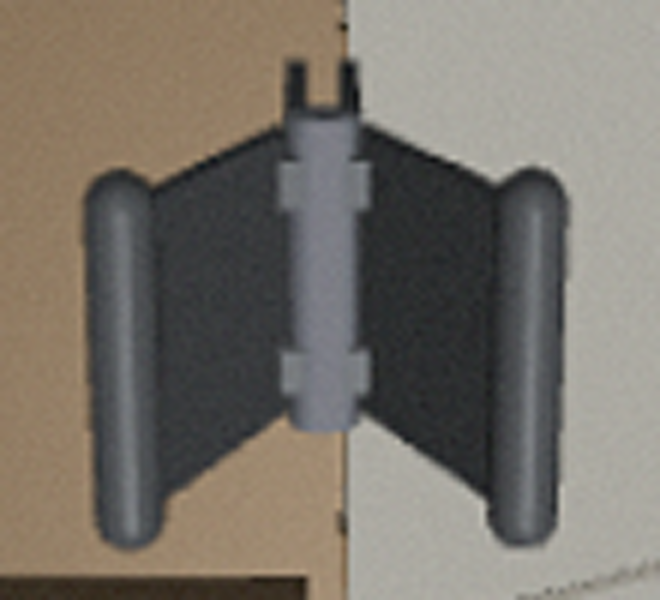

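Call:
apply_moves(plan=[[0.087,0,0.002,0.02,0,0,0],[0.087,0,0,0.02,0,0,0],[0.087,0,0,0.02,0,0,0],[0.087,0,0,0.015,0,0,0],[0.087,0,0,0.0095,0,0,0],[0.087,0,0,0,0,0,0]])

```text
clock: 2.3
tool_pos: [0.4783, 0.1912, 0.1516]
tool_rot: [1.889, -2.509, 0.0]
wrist_force: [0.6, 0.6, 0.4]
grip_width: 0.0866
```

```bash
python3 - <<'E'
from h import *
for n in ['side','wrist']: snap(n,n+'2')
crop('side2',270,200,390,300,6,'s2');crop('wrist2',180,180,470,390,2.7,'w2')
s=telemetry.read_state(); print(s['tool_pos'],s['clock'],s['wrist_force'])
E
```

```text
[0.47886072 0.1915924  0.15257456] 2.4 [-1.17372058  0.45644517 -0.16472939]
```

View pics/s2.png

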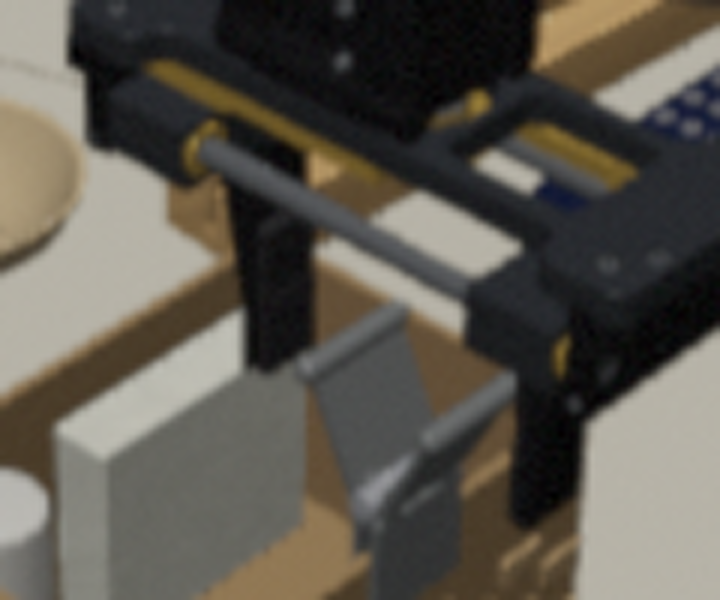

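View pics/w2.png

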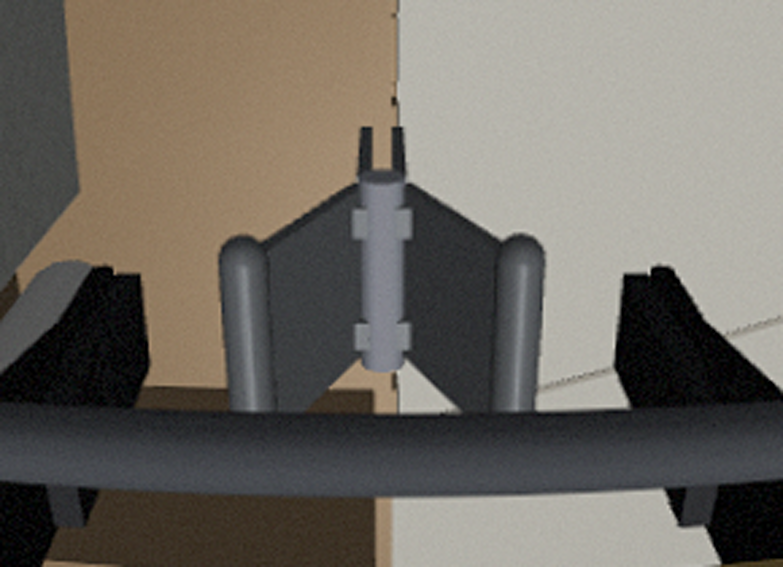

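Call:
apply_moves(plan=[[0.02,0,0,0,0,0,0],[0.02,0,0,0,0,0,0],[0.02,0,0,0,0,0,0],[0.02,0,0,0,0,0,0],[0.02,0,0,0,0,0,0],[0.02,0,0,0,0,0,0],[0.02,0,0,0,0,0,0],[0.02,0,0,0,0,0,0]], force=20)

```text
clock: 3.4
tool_pos: [0.4784, 0.1913, 0.152]
tool_rot: [1.89, -2.51, -0.0]
wrist_force: [-0.5, 0.3, -0.4]
grip_width: 0.0233
```

```bash
python3 - <<'E'
from h import *
for n in ['side','wrist']: snap(n,n+'3')
crop('side3',270,200,390,300,6,'s3');crop('wrist3',180,180,470,390,2.7,'w3')
s=telemetry.read_state(); print(s['tool_pos'],s['clock'],s['wrist_force'],s['grip_width'])
E
```

```text
[0.47843937 0.19136158 0.15202085] 3.5 [ 0.29448231 -0.42553756 -1.21546699] 0.022973097852338035
```

View pics/s3.png

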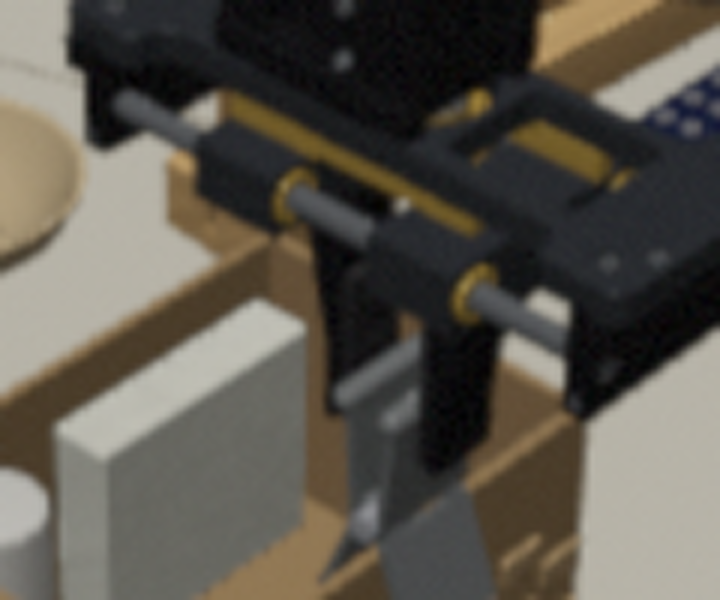

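View pics/w3.png

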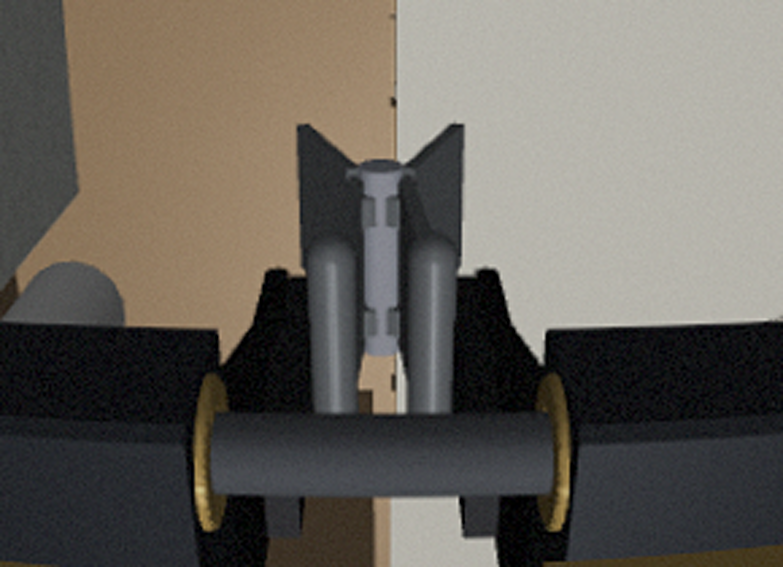

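Call:
apply_moves(plan=[[0.02,0,0,-0.005,0,0,0],[0.02,0,0,-0.01,0,0,0],[0.02,0,0,-0.015,0,0,0],[0.02,0,0,-0.02,0,0,0],[0.02,0,0,-0.02,0,0,0],[0.02,0,0,-0.02,0,0,0],[0.02,0,0,-0.01,0,0,0],[0.02,0,0,0,0,0,0]])

```text
clock: 4.5
tool_pos: [0.4787, 0.1916, 0.253]
tool_rot: [-1.888, 2.508, 0.0]
wrist_force: [0.6, 0.8, -0.1]
grip_width: 0.0234
```

```bash
python3 - <<'E'
from h import *
for n in ['side','scene','wrist']: snap(n,n+'4')
crop('side4',270,130,390,250,5,'s4');crop('scene4',280,40,400,160,5,'c4')
s=telemetry.read_state(); print(s['tool_pos'],s['clock'],s['wrist_force'],s['grip_width'])
E
```

```text
[0.47799664 0.19113639 0.25123466] 4.65 [-0.13464092 -0.05768636 -0.54614666] 0.0231385794438628
```

View pics/s4.png

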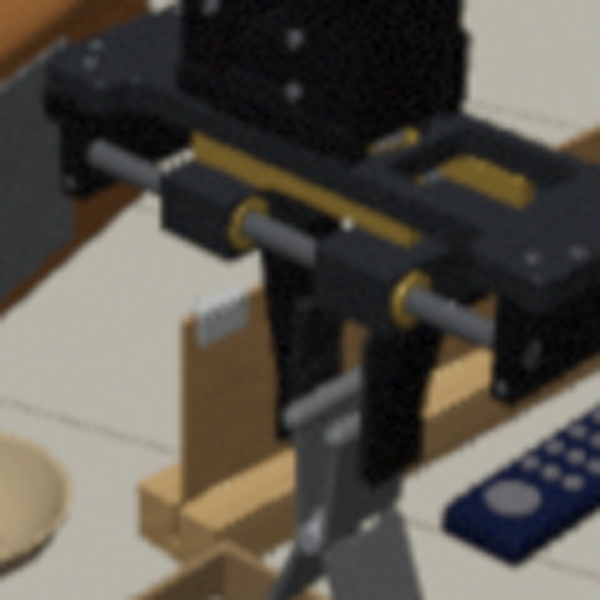

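View pics/c4.png

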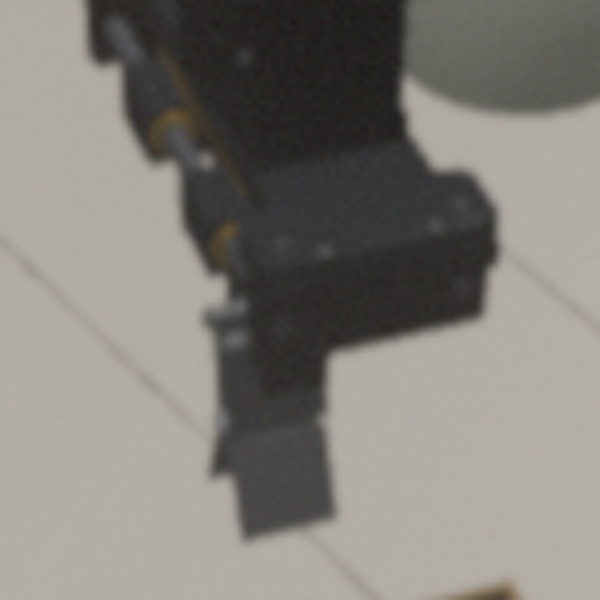

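View pics/wrist4.png

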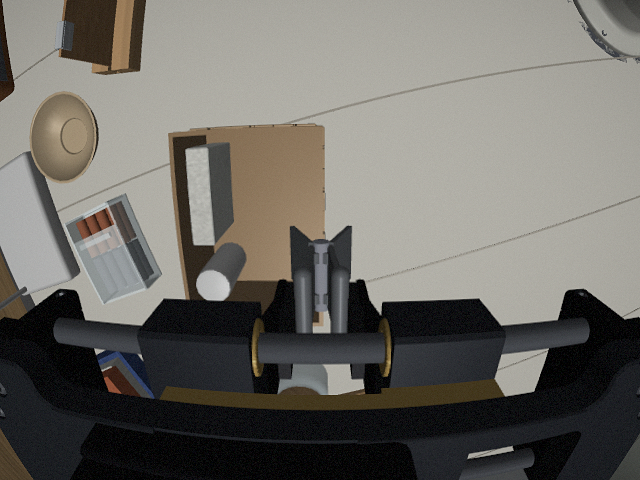

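Call:
apply_moves(plan=[[0.02,0.01,-0.01,0,0,0,0],[0.02,0.0205,-0.0208,0,0,0,0],[0.02,0.0205,-0.0208,0,0,0,0],[0.02,0.0205,-0.0208,0,0,0,0],[0.02,0.0205,-0.0208,0,0,0,0],[0.02,0.0205,-0.0208,0,0,0,0],[0.02,0.0205,-0.0208,0,0,0,0],[0.02,0.0205,-0.0208,0,0,0,0],[0.02,0.0205,-0.0208,0,0,0,0],[0.02,0.0205,-0.0208,0,0,0,0],[0.02,0.0205,-0.0208,0,0,0,0],[0.02,0.0098,-0.0103,0,0,0,0]])

```text
clock: 6.15
tool_pos: [0.6359, -0.0898, 0.251]
tool_rot: [1.886, -2.51, -0.001]
wrist_force: [0.3, -0.5, -1.4]
grip_width: 0.0235
```

Call:
apply_moves(plan=[[0.02,0,0,0,0,0,0.032],[0.02,0,0,0,0,0,0.032],[0.02,0,0,0,0,0,0]])

```text
clock: 6.52
tool_pos: [0.6355, -0.0869, 0.2523]
tool_rot: [-1.809, 2.568, 0.0]
wrist_force: [-0.5, 0.5, -0.5]
grip_width: 0.0228
```

```bash
python3 - <<'E'
from h import *
for n in ['side','scene','wrist']: snap(n,n+'5')
crop('side5',270,60,410,240,3.3,'s5');crop('scene5',180,180,320,360,3.3,'c5')
crop('wrist5',180,180,470,390,2.7,'w5')
s=telemetry.read_state(); print(s['tool_pos'],s['clock'],s['wrist_force'],s['grip_width'])
E
```

```text
[ 0.63559266 -0.08711942  0.25233968] 6.675 [0.0869376  0.01721011 0.11652711] 0.022861733494744792
```

View pics/s5.png

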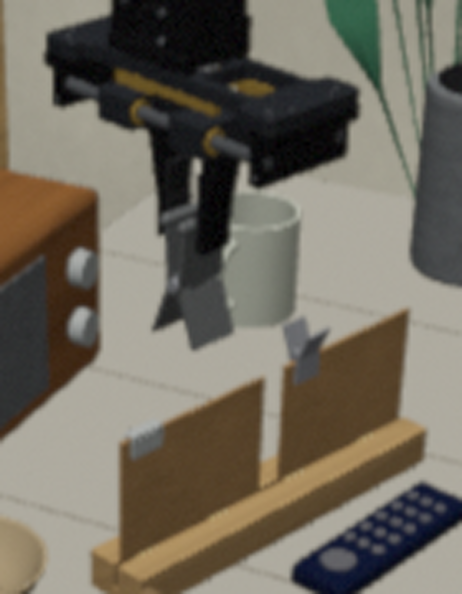

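View pics/c5.png

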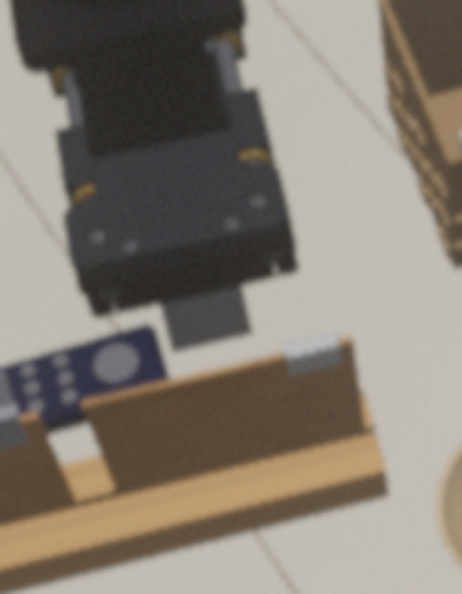

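View pics/wrist5.png

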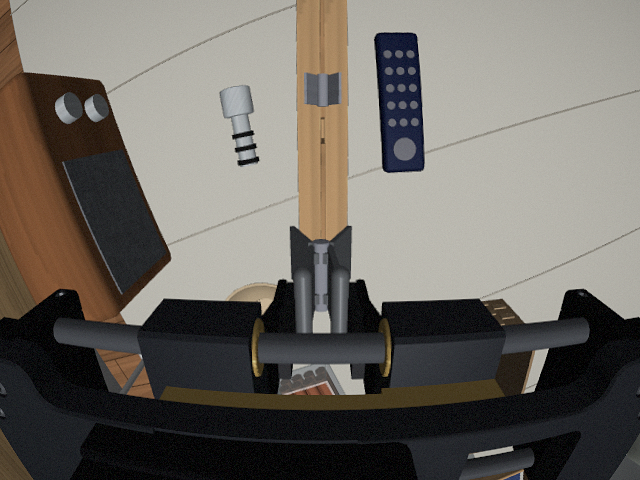

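```bash
cat > m.py <<'E'
from h import *
import sys
t=np.radians(-19.7); ex=np.array([np.cos(t),np.sin(t)]); ey=np.array([-np.sin(t),np.cos(t)])
o=np.array([.6358,-.0877])
def an(k,zl,zh):
  for n in ['side','scene']:
    c=load(n+str(k)); P=pts(c); px=c['pixels'].astype(int); ok=c['depth']>0
    X=(P[...,:2]-o)@ex; Y=(P[...,:2]-o)@ey; Z=P[...,2]
    br=(px[...,2]-px[...,0]>20)
    m=ok&(Z>.06)&(Z<.11)&(abs(X)<.02)&br&(abs(Y)<.1)&(Y>-.07)
    print(n,'card X med',np.median(X[m]).round(4),'Y pct',np.percentile(Y[m],[0.5,2,98,99.5]).round(4),'maxZ',np.percentile(Z[ok&(abs(X)<.02)&br&(abs(Y)<.06)&(Z<.13)],[99,99.8]).round(4))
    g=ok&(Z>zl)&(Z<zh)&(abs(X)<.03)&(abs(Y)<.04)&~br
    print('  clip n',g.sum(),'X',np.percentile(X[g],[1,50,99]).round(4),'Y',np.percentile(Y[g],[1,2,50,98,99]).round(4),'Z',np.percentile(Z[g],[.5,2]).round(4))
if __name__=='__main__': an(int(sys.argv[1]),float(sys.argv[2]),float(sys.argv[3]))
E
python3 m.py 5 .13 .215;  python3 m.py 5 .13 .19
python3 - <<'E'
from h import *
w=load('wrist5'); s=telemetry.read_state()
for u,v in [(322,118),(322,230)]: print(fray(w,u,v,.12))
E
```

```text
side card X med -0.0016 Y pct [-0.0661 -0.0636  0.0638  0.0653] maxZ [0.1208 0.1217]
  clip n 356 X [-0.0193 -0.0085  0.0188] Y [-0.0189 -0.0176  0.0049  0.0197  0.0205] Z [0.1748 0.1766]
scene card X med 0.0009 Y pct [-0.0664 -0.0646  0.0592  0.0611] maxZ [0.12   0.1212]
  clip n 384 X [0.0106 0.0163 0.0212] Y [-0.0184 -0.0181 -0.001   0.0165  0.0168] Z [0.1738 0.1747]
side card X med -0.0016 Y pct [-0.0661 -0.0636  0.0638  0.0653] maxZ [0.1208 0.1217]
  clip n 136 X [-0.0202 -0.0141  0.0201] Y [-0.018  -0.0161  0.0035  0.0196  0.02  ] Z [0.1739 0.1755]
scene card X med 0.0009 Y pct [-0.0664 -0.0646  0.0592  0.0611] maxZ [0.12   0.1212]
  clip n 224 X [0.0136 0.0181 0.0213] Y [-0.0184 -0.0182 -0.0003  0.0165  0.0168] Z [0.1738 0.1742]
[ 0.60546563 -0.16753362  0.12      ]
[ 0.63448381 -0.08608613  0.12      ]
```

Call:
apply_moves(plan=[[0.02,0,0.001,0.01,0,0,0],[0.02,0,0,0.015,0,0,0],[0.02,0,0,0.015,0,0,0],[0.02,0,0,0.005,0,0,0],[0.02,0,0,0,0,0,0]])

```text
clock: 7.3
tool_pos: [0.6347, -0.0875, 0.2063]
tool_rot: [1.808, -2.568, -0.001]
wrist_force: [-0.5, 0.1, 0.5]
grip_width: 0.0234
```

```bash
python3 - <<'E'
from h import *
for n in ['side','scene','wrist']: snap(n,n+'6')
crop('side6',290,120,370,210,7,'s6');crop('scene6',200,240,310,330,7,'c6')
crop('wrist6',270,190,380,290,6,'w6')
s=telemetry.read_state(); print(s['tool_pos'],s['clock'],s['wrist_force'],s['grip_width'])
E
python3 m.py 6 .125 .15
```

```text
[ 0.6352138  -0.08748773  0.20764961] 7.45 [-0.38335228  0.56282598 -0.65404865] 0.023486391105311463
side card X med -0.0016 Y pct [-0.0666 -0.0637  0.0638  0.0648] maxZ [0.1204 0.1214]
  clip n 187 X [-0.0197 -0.0129  0.0179] Y [-0.017  -0.0166  0.0045  0.0187  0.0213] Z [0.1258 0.1296]
scene card X med 0.0009 Y pct [-0.0664 -0.0647  0.0592  0.061 ] maxZ [0.1195 0.1212]
  clip n 249 X [0.0125 0.0168 0.0213] Y [-0.019  -0.0187 -0.002   0.0153  0.0159] Z [0.1295 0.1301]
```

View pics/s6.png

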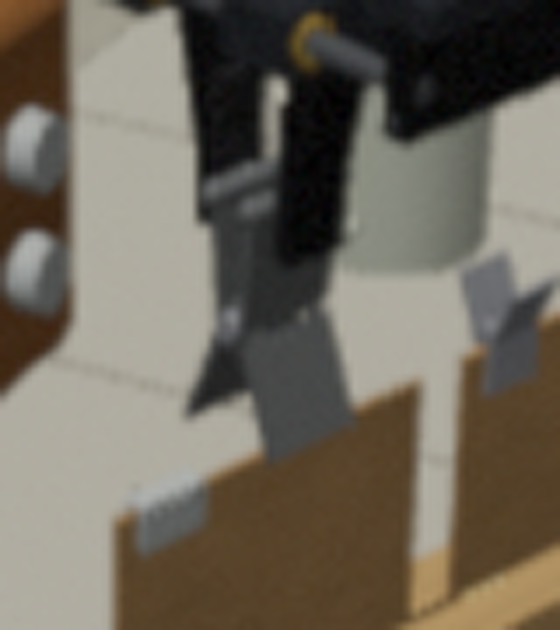

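View pics/c6.png

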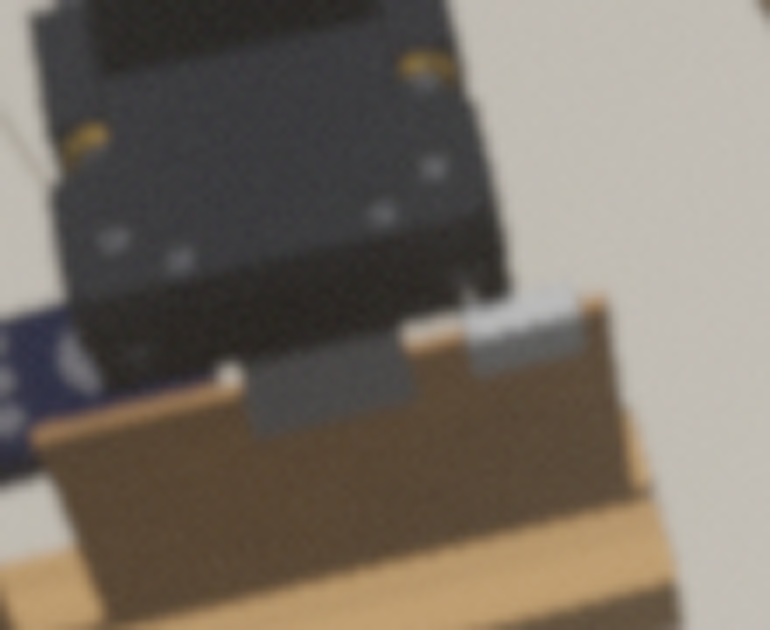

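View pics/w6.png

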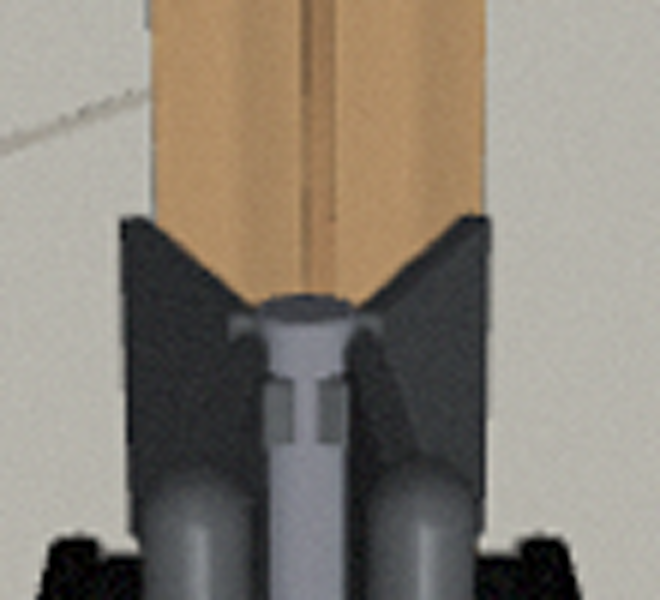

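```bash
python3 - <<'E'
from h import *
crop('wrist6',285,100,365,245,5,'w6b')
im=load('wrist6')['pixels']
for v in (210,225,235): print(v,im[v,312:336].tolist())
E
```

```text
210 [[94, 130, 161], [97, 134, 166], [95, 132, 162], [90, 131, 162], [95, 130, 162], [97, 136, 166], [100, 134, 167], [94, 136, 169], [85, 117, 146], [82, 112, 144], [85, 124, 159], [89, 124, 158], [89, 123, 158], [84, 117, 148], [99, 140, 171], [101, 137, 173], [106, 142, 177], [100, 137, 172], [100, 137, 172], [105, 142, 175], [100, 138, 171], [104, 140, 175], [103, 141, 177], [99, 141, 173]]
225 [[92, 127, 160], [94, 132, 164], [93, 130, 161], [97, 133, 165], [95, 130, 164], [99, 136, 168], [96, 136, 168], [102, 142, 173], [81, 112, 140], [75, 105, 134], [91, 127, 164], [85, 122, 158], [86, 121, 154], [81, 115, 144], [101, 141, 173], [100, 138, 173], [103, 141, 176], [103, 142, 175], [102, 142, 172], [98, 138, 174], [102, 140, 174], [104, 142, 175], [102, 141, 175], [97, 137, 171]]
235 [[93, 130, 160], [97, 131, 163], [94, 132, 163], [91, 127, 159], [94, 129, 160], [96, 135, 165], [93, 131, 167], [99, 136, 170], [87, 118, 147], [82, 114, 145], [91, 128, 164], [85, 120, 157], [90, 126, 161], [87, 124, 160], [99, 137, 168], [101, 140, 172], [102, 141, 176], [99, 136, 171], [102, 140, 175], [101, 141, 175], [103, 140, 174], [104, 145, 180], [98, 139, 172], [93, 123, 151]]
```

View pics/w6b.png

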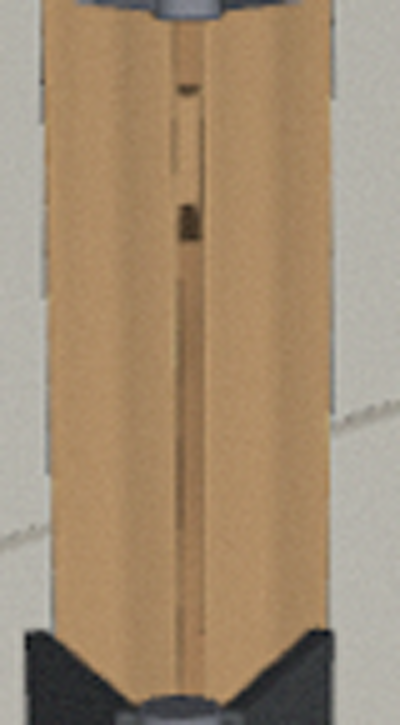

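Call:
apply_moves(plan=[[0.02,0,0.0018,0,0,0,0],[0.02,0,0,0.006,0,0,0],[0.02,0,0,0.01,0,0,0],[0.02,0,0,0.008,0,0,0],[0.02,0,0,0.003,0,0,0],[0.02,0,0,0,0,0,0],[0.02,0,0,0,0,0,0]])

```text
clock: 8.32
tool_pos: [0.6334, -0.0868, 0.1803]
tool_rot: [-1.808, 2.568, -0.001]
wrist_force: [0.0, -0.8, -1.0]
grip_width: 0.0229
```

```bash
python3 - <<'E'
from h import *
for n in ['side','scene','wrist']: snap(n,n+'7')
crop('side7',290,130,370,220,7,'s7');crop('scene7',200,240,310,330,7,'c7')
crop('wrist7',270,190,380,290,6,'w7')
s=telemetry.read_state(); print(s['tool_pos'],s['clock'],s['wrist_force'],s['grip_width'])
E
python3 m.py 7 .095 .115
```

```text
[ 0.63329722 -0.08682916  0.18042302] 8.475 [-0.18465096  0.53861393 -1.23967673] 0.023183120606654346
side card X med -0.0016 Y pct [-0.0659 -0.0633  0.0638  0.0647] maxZ [0.1204 0.1221]
  clip n 87 X [-0.0206 -0.0172  0.0149] Y [-0.0176 -0.017   0.004   0.0381  0.0386] Z [0.0995 0.1042]
scene card X med 0.0009 Y pct [-0.0663 -0.0651  0.0601  0.0614] maxZ [0.116  0.1191]
  clip n 151 X [0.0034 0.0161 0.0191] Y [-0.0193 -0.0189 -0.0016  0.0159  0.0239] Z [0.1023 0.1031]
```

View pics/s7.png

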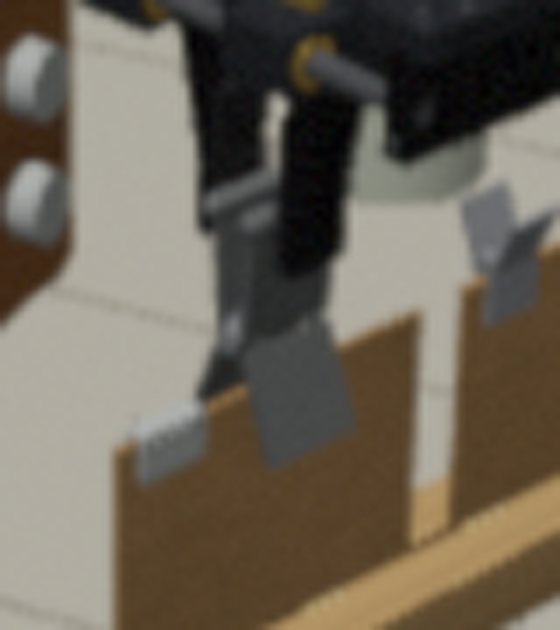

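View pics/c7.png

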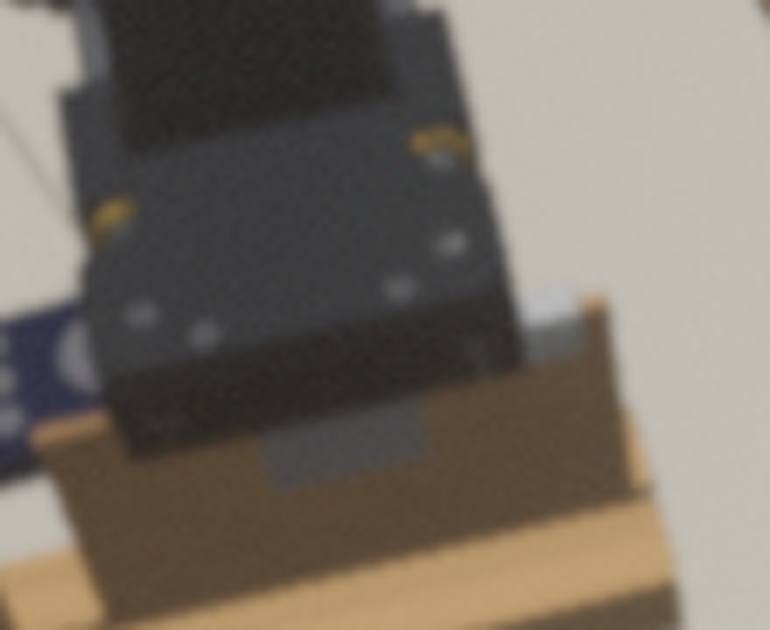

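View pics/w7.png

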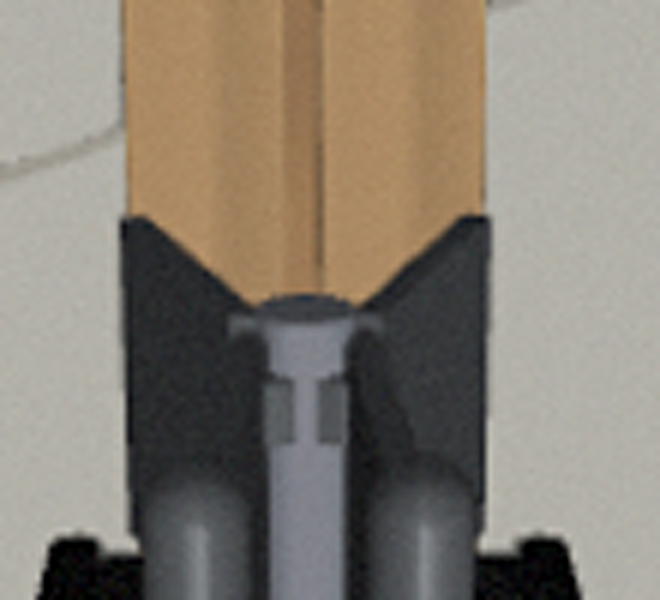

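```bash
python3 -c "
from h import *
s=telemetry.read_state(); print(s['clock'],s['grip_width'],s['wrist_force'],abs(s['dq']).max()); print(ctrl.close_job())"
```

```text
8.475 0.023183120606654346 [-0.18465096  0.53861393 -1.23967673] 0.0029215771180505293
the job is handed in; nothing more can be done
None
```

I took the spring clip off the caddy by its two levers. The arm is now holding it upright and squeezed open around the middle of card_a's top edge. That is the bare card in the +y half, wearing only the tab. I handed the job in at 8.5 s.

What the last checks showed:

| Check | Result |
|---|---|
| Opening over the bars | 23 mm by the finger reading, a little under the nominal 25 mm |
| Jaw tip height | about 0.103 m, roughly 17 mm below the card edge at 0.12 m |
| Position along the edge | centred within about 1 mm |
| Position across the card | centred within about 0.5 mm by the wrist view |
| Wrist force | about 1 N, so no sign of contact |

- **Disagreement between cameras:** before the final descent the fixed cameras put the clip about 1 mm off across the card and the wrist camera about 2 mm. They agreed on the direction, so I corrected by 1.8 mm.
- **What I did not see:** I judged that the jaws touch nothing from the images and the near-zero force. I saw no other object move in the pictures, but did not measure that separately.

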